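# Stack the last meringue tray and set the fan dryer

### The job

Put the tray of pink meringues (it has a black carrying handle) on top of the fan dryer: keep it level and lower it without dropping it, so that all four corner holes go over the posts and it sits fully down on the black sleeves, and let go. Only then turn the fan up to setting 4 with the orange lever dial: it clicks clockwise from the red dot (off) through the white marks 1 to 6. Leave the jam jars and the bell where they stand.

Things in the scene. Friction and masses are not known exactly. Their poses are not given: they have to be found in the camera images.
- tray: loose mesh tray with steel rim, pink meringues (25 mm high) fixed to it; 160 mm (its x) by 130 mm (its y), rim 16 mm high, 0.2 to 0.4 kg; origin at the centre of its underside, z up. Round through holes, 13 mm wide, in 12 mm high corner blocks at x = +-67.5, y = +-52.5 mm. It fits the dryer either way round (half a turn)
- tray_handle (a point): centre of the tray's black handle bar, 58 mm above the tray's underside, above its centre of mass; the bar lies along the tray's x: 64 mm long, 10 mm wide (tray y), 12 mm high, on two 6 mm uprights at its ends, open below
- dryer: fixed aluminium fan dryer; origin on the worktop under the centre of its tray bay, x to its back, y to its left. Fan base: 89 mm to front and back, 77 mm to the left, 45 mm high. Control head at its right (dryer y -73 to -199 mm), 105 mm high. A first tray, of cream meringues, is fixed in it
- seat (a point): where the seated tray's origin lies, its x along the dryer's: centre of the tops of four black sleeves (19 mm wide, tops 94 mm above the worktop). Through each stands a post, 8 mm thick with a 6 mm conical tip, at x = +-67.5, y = +-52.5 mm, tips 30 mm above the sleeves; axes as the dryer's
- dial_axis (a point): on the axis of the dial, in the black top panel of the control head, 105 mm above the worktop, at dryer (0, -136 mm); the axis is vertical
- lever_tip (a point): on the orange lever's centre line, 38 mm from the dial's vertical axis, 19 mm above the panel. The lever points from dial_axis to here; it is 10 mm wide, ends 46 mm from the axis and stands 8 to 30 mm above the panel. Grey hub: 16 mm radius, 29 mm high, on a 21 mm radius skirt 5 mm high
- fan_dial (a joint): dial angle, rad, clockwise from above: 0 at the red dot (off, lever along dryer +y, toward the trays), then 0.524 (30 degrees) a click to the white marks 1 to 6; setting 4 is 2.094. Starts at off, 1 or 2. A spring detent holds each setting; the next takes some 3 N on the lever (0.12 N m), and past half way it snaps in by itself
- red_jar: red jam jar with white lid, 45 mm wide, 50 mm high, origin under its centre; bystander
- purple_jar: purple jam jar with white lid, 45 mm wide, 50 mm high, origin under its centre; bystander
- bell: white counter bell, 62 mm wide, 48 mm high, origin under its centre; bystander

How it is judged:
By the outcome, as a careful person would: the job done as asked, in the order asked, and still so for the second after the job is handed in, with the robot touching nothing.
It also fails if it takes over 64 s, if anything falls off the work surface, if the arm or the gripper's body presses on something with over 40 N, if the wrist force passes 120 N, or if a joint passes its speed limit or range.

### The arm

A 6-joint arm with a two-finger parallel gripper is mounted at the origin on a cart in front of the work surface, level with it; the furniture and walls round the work are solid. World frame = base frame: x ahead of the robot, y to its left, z up, the work surface at z = 0. Lengths are in m, angles in degrees, forces in N, time in s.
With the tool pointing down it reaches from about 0.4 to 0.825 m from the base axis. Payload 7 kg.
Tool frame: the origin (TCP) lies at the very end of the fingers, on their centre line; the grasp point (between the pads) lies 19 mm behind it; z points along the fingers, y is the line along which they close (so a half turn about z gives the same grasp; the last joint's range is limited). The gripper opens to 88 mm and grips with 3 to 60 N. Pads are 19 mm wide; open, the fingers measure 130 mm over their backs; the gripper's body (78 mm by 193 mm) begins 47 mm behind the grasp point.
Start: joints at [82.855, 20.546, 0.682, 0, -70.136, -16.507], TCP at [0.271, 0.618, 0.227] pointing down, gripper open.
Joint ranges: [-176.03, 176.03], [-82.01, 121.73], [-58.28, 71.71], [-173.87, 95.51], [-174.79, -0.11], [-173.66, 173.66]. Speed limits (degrees/s): [136.94, 136.94, 172.46, 180, 180, 180].

### API

Orientations are given as [roll, pitch, yaw] about the fixed x, y, z axes, in that order (R = Rz(yaw) Ry(pitch) Rx(roll)).
In Python, from plant import get_state, capture, close_job, regions_of gives the robot as it stands.
- The arm moves only by the tool jog_arm, never from a script. Its argument "moves" is a list of rows, each a list of 3 entries, a list of its own where there are three numbers: the shift along the tool's x, y, z in cm, then the turn about the tool's z in degrees, then the finger opening in cm, from 0 to 8.76. A call has 1 to 12 rows; each row shifts and turns the commanded pose from where the row before left it, along the tool's axes as they then stand; what a row does not reach is not made up. A row lasts 1/8 s, in which the tool goes at most 62.5 mm and 10.7 degrees, less where a joint would pass 70% of its speed; a pose out of reach is approached as far as the arm can. A call is refused whole if a number of a shift passes 6.25 or a number of a turn 10.7, either way. A call with a gripper value outside its range is refused whole. The fingers move at their own pace and stop on an object; "newtons" is the grip in N (left out, the last holds). Time passes only in rows, so rows that do not move let the fingers close. It gives the time, the measured TCP pose, the force, the opening and the grip force at its end, in the units of the state.
- get_state(): the state, without advancing time (a new reading comes with each control period).
- capture(name): name is "scene" or "top"; returns a dict with "pixels" (420x560x3 uint8, blue, green, red), "mtx" (3x3 intrinsics, pixels), "world_from_camera" (4x4, takes a point from camera to world coordinates). Camera axes: x right, y down, z forward; pixel columns grow to the right and rows downward; lengths in m; the calibration is good to about 2 mm. A picture is of the moment at which its call begins. There is no depth.
- close_job(): hands the job in; it is judged then, once.
Trained networks look in a picture, given as the dict that the camera call returned (one of the last four; its "shot" number tells which), for a name from the list of things; names that differ only in an ending like _2 or _b are one class to them, and where a whole thing is asked for, a point or a joint stands for the part that bears it (a point fixed in the world has none). Each returns a list of dicts, best first, with "confidence" (0 to 1); they miss things now and then, are a little off and sometimes report something else, mostly with a low value. They report only what shows in the picture. A call takes as long as a camera call.
- regions_of(picture, thing): "pixels" (420x560 bool, what is visible of it) and "pixel" ([column, row] in pixels, amid what is visible of it).
The state is a dict: "time_s": time; "joints": joint angles; "qd": joint speeds; "joint_torque": joint torques, N m; "tcp_pos": TCP position; "eef_rot": TCP orientation; "contact_force": force on the tool from outside, world axes, zero at the start; "moment": the same for the moment, N m; "gripper_width": finger opening in m; "gripper_force": force on a finger pad.
Only numpy, scipy, OpenCV 4.12 (cv2) and the standard library are available. Lean on these libraries where they do the work, as an engineer would, in place of code of your own. Each camera call takes 0.05 s, during which the arm holds its last target. There are 200 camera calls.

## Working session

There is one attempt and no reset: what is moved stays moved. The work goes in short steps, Python scripts to look and compute and a tool call to move; the robot and the scene stay as the last step left them, time stands still between calls to the robot, and variables do not carry over. Pictures are saved under pics/ and viewed, at most 10 in all, crops included, and the job is handed in when it is done.

Besides the shell and the picture viewer there is one more tool, called by a JSON object that holds its "api" and its "payload", one argument or row to a line. jog_arm: Moves the arm, as the interface text tells. Its arguments: {"type":"object","properties":{"moves":{"type":"array"},"newtons":{"type":"number"}},"required":["moves"]}

```bash
mkdir -p pics
cat > h.py <<'E'
from plant import get_state, capture, close_job, regions_of
import numpy as np, cv2
def ray(p,uv):
    d=np.linalg.inv(p["mtx"])@np.array([uv[0],uv[1],1.]); T=np.array(p["world_from_camera"])
    return T[:3,3],T[:3,:3]@d
def onz(p,uv,z):
    o,d=ray(p,uv); return o+d*(z-o[2])/d[2]
def tri(*prs):
    A=np.zeros((3,3));b=np.zeros(3)
    for p,uv in prs:
        o,d=ray(p,uv);d=d/np.linalg.norm(d);M=np.eye(3)-np.outer(d,d);A+=M;b+=M@o
    return np.linalg.solve(A,b)
def proj(p,X):
    T=np.linalg.inv(p["world_from_camera"]);c=T[:3,:3]@np.array(X)+T[:3,3];u=np.array(p["mtx"])@c;return u[:2]/u[2]
E
python3 - <<'E'
from h import *
np.set_printoptions(precision=4,suppress=True)
print(get_state())
for n in("scene","top"):
    p=capture(n);cv2.imwrite(f"pics/{n}0.png",p["pixels"])
    print(n,p["mtx"],p["world_from_camera"])
    for t in("tray","tray_handle","dryer","dial_axis","lever_tip","fan_dial","red_jar","purple_jar","bell"):
        try: print(t,[(r["pixel"],round(r["confidence"],2),int(r["pixels"].sum()))for r in regions_of(p,t)[:3]])
        except Exception as e: print(t,e)
E
```

```text
{'time_s': 0.0, 'joints': array([ 82.8576,  20.5924,   0.632 ,  -0.0189, -70.1364, -16.5068]), 'qd': array([-0.0434,  0.1392,  0.0165, -0.0875,  0.0512,  0.0237]), 'joint_torque': array([  0.0004, -58.271 ,  29.3067,   6.9974,   0.0073,  -0.0002]), 'tcp_pos': array([0.2706, 0.6178, 0.2256]), 'eef_rot': array([179.9022,  -0.0104, -23.6557]), 'contact_force': array([-0.3729,  0.8333, -0.8006]), 'moment': array([-0.0478,  0.0029, -0.0131]), 'gripper_force': 0.0, 'gripper_width': 0.08793618152370244}
scene [[480.5554   0.     271.6879]
 [  0.     480.5554 207.5651]
 [  0.       0.       1.    ]] [[-0.9986  0.0438 -0.0281  0.5082]
 [ 0.052   0.8109 -0.5829  0.5534]
 [-0.0027 -0.5836 -0.8121  0.9241]
 [ 0.      0.      0.      1.    ]]
tray [([283.3, 304.1], 0.7, 3194)]
tray_handle [([288.5, 303.4], 0.67, 3544)]
dryer [([260.9, 177.7], 0.93, 8819)]
dial_axis [([261.5, 174.1], 0.78, 8712)]
lever_tip [([260.0, 130.6], 0.86, 258)]
fan_dial [([261.2, 130.5], 0.76, 307)]
red_jar [([337.0, 163.8], 0.68, 406)]
purple_jar []
bell [([368.7, 332.4], 0.83, 801)]
top [[534.2004   0.     274.4982]
 [  0.     534.2004 221.9134]
 [  0.       0.       1.    ]] [[ 0.0626 -0.9733  0.2208  0.2083]
 [-0.998  -0.0627  0.0065 -0.0507]
 [ 0.0075 -0.2208 -0.9753  1.3108]
 [ 0.      0.      0.      1.    ]]
tray [([201.5, 233.6], 0.95, 2591)]
tray_handle [([199.7, 231.1], 0.73, 2292)]
dryer [([333.8, 226.2], 0.96, 8970), ([165.2, 293.5], 0.19, 496)]
dial_axis [([335.3, 226.3], 0.58, 8962)]
lever_tip [([363.6, 222.1], 0.62, 330)]
fan_dial [([364.6, 225.3], 0.72, 331), ([374.6, 166.3], 0.33, 330)]
red_jar [([341.6, 303.3], 0.67, 291)]
purple_jar [([369.6, 165.5], 0.73, 323), ([165.9, 295.2], 0.5, 526)]
bell [([161.2, 292.9], 0.59, 498)]
```

Run:
```python
import cv2
a=cv2.imread("pics/scene0.png")[80:400,150:430]; b=cv2.imread("pics/top0.png")[130:330,130:430]
cv2.imwrite("pics/sc.png",cv2.resize(a,None,fx=1.87,fy=1.87,interpolation=3)[:600])
cv2.imwrite("pics/tc.png",cv2.resize(b,None,fx=2.66,fy=2.66,interpolation=3))
```

```text
(no output)
```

View pics/sc.png

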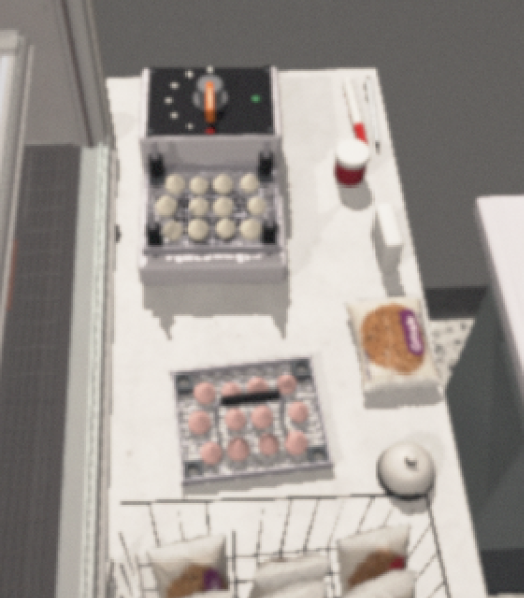

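View pics/tc.png

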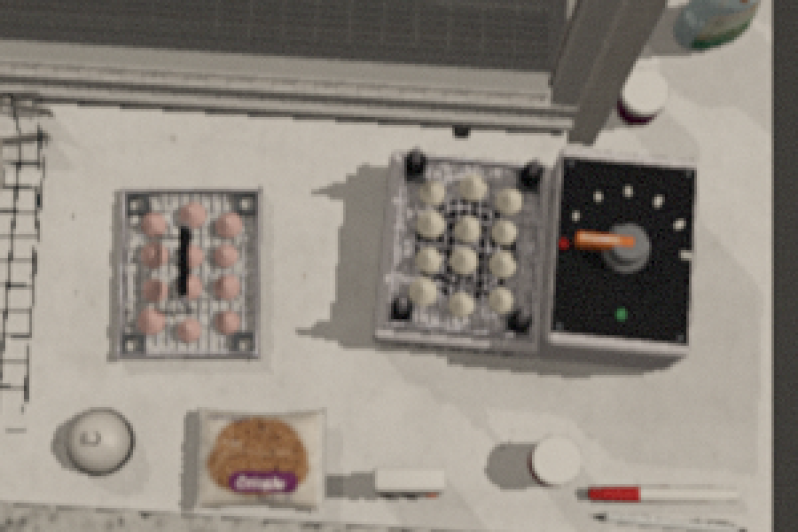

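The scene crop shows the tray with its handle at about (250,397), the dryer above it with the lever at (210,100), and the red jar at (350,163). In the top crop the handle is at (185,261), the black sleeves are at (415,163), (531,175), (400,307) and (518,320), and the lever points at the red dot (563,243), so the dial is off. Next I zoom in on the posts and the tray.

Run:
```python
import cv2, numpy as np
a=cv2.imread("pics/scene0.png"); b=cv2.imread("pics/top0.png")
# top: dryer cols 265-395 rows 180-270 ; x6
cv2.imwrite("pics/z1.png",cv2.resize(b[182:268,265:397],None,fx=6,fy=6,interpolation=2))
# scene: dryer cols 215-310 rows 110-230 x5 ; tray cols 240-335 rows 265-345
s=np.vstack([a[150:232,218:312]]);t=a[266:348,236:330]
cv2.imwrite("pics/z2.png",cv2.resize(np.hstack([s,t]),None,fx=4.25,fy=4.25,interpolation=2))
```

```text
(no output)
```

View pics/z1.png

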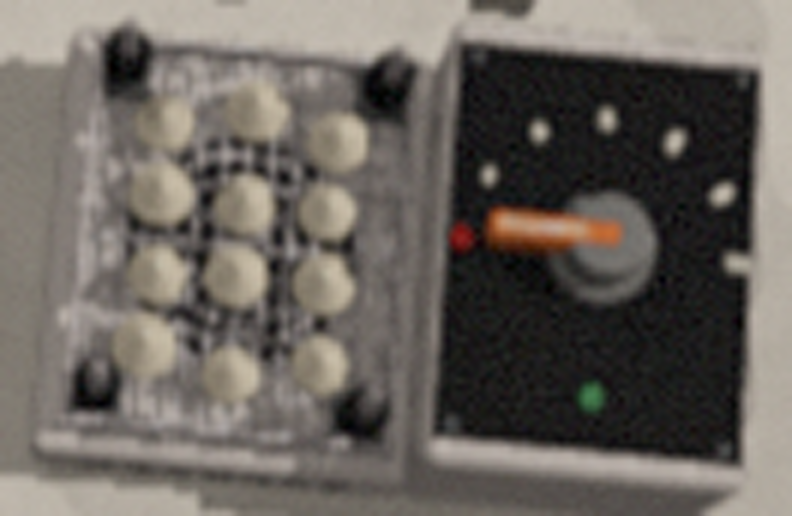

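View pics/z2.png

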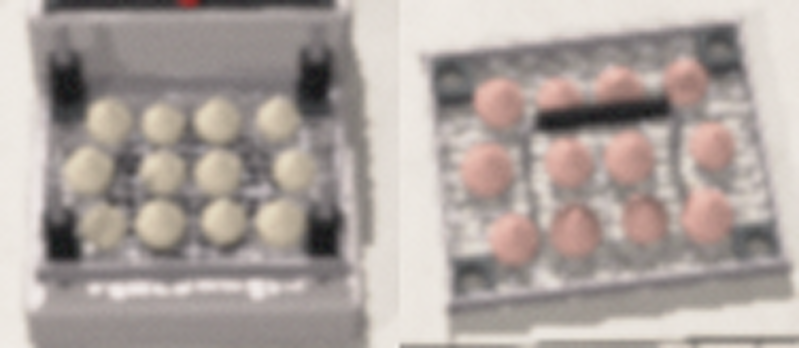

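The top zoom shows sleeves at (128,55), (388,85), (97,385) and (362,412), the hub at (605,240) and the lever on off. The scene zoom shows four sleeves on the left, and on the right the tray's corner holes at (452,80), (718,48), (473,280) and (757,245).

```bash
cat >> h.py <<'E'
from scipy.optimize import minimize, least_squares
def Rz(a): c,s=np.cos(a),np.sin(a); return np.array([[c,-s],[s,c]])
HX=np.array([[67.5,52.5],[67.5,-52.5],[-67.5,-52.5],[-67.5,52.5]])/1000
def cyl(c,r,z0,z1):
    t=np.linspace(0,2*np.pi,16,endpoint=False)
    return [(c[0]+r*np.cos(a),c[1]+r*np.sin(a),z) for z in(z0,z1) for a in t]
K=4
def hullmask(p,pts,shape):
    q=np.array([proj(p,X) for X in pts]); m=np.zeros(shape,np.uint8)
    cv2.fillConvexPoly(m,cv2.convexHull(((q+.5)*K*16-8).astype(np.int32)),1,shift=4); return m
def sleevecost(v,pics,h=.017):
    c=0
    for p,g in pics:
        for k in HX:
            xy=v[:2]+Rz(v[2])@k
            m=hullmask(p,cyl(xy,.0095,.094-h,.094),g.shape)
            big=cv2.dilate(m,np.ones((2*K+1,)*2))-m
            c+=g[m>0].mean()-g[big>0].mean()
    return c
def up(p): return cv2.resize(cv2.cvtColor(p["pixels"],cv2.COLOR_BGR2GRAY),None,fx=K,fy=K,interpolation=cv2.INTER_LINEAR).astype(float)
E
python3 - <<'E'
from h import *
np.set_printoptions(precision=4,suppress=True)
P={n:capture(n) for n in("scene","top")}
# tray
S=[(452,80),(718,48),(473,280),(757,245)];S=[(236+(x-399.5)/4.25,266+y/4.25) for x,y in S]
T=[(138,205),(245,205),(133,343),(242,341)];T=[(130+x/2.66,130+y/2.66) for x,y in T]
def near(v,z=.012): return [(*(v[:2]+Rz(v[2])@k),z) for k in HX]
def res(v,which):
    r=[]
    for n,C in which:
        q=np.array([proj(P[n],X) for X in near(v)])
        for c in C: d=q-np.array(c); r+=list(d[np.argmin((d**2).sum(1))])
    return r
c0=np.mean([onz(P["top"],u,.012) for u in T],0)
for w in([("scene",S)],[("top",T)],[("scene",S),("top",T)]):
    s=least_squares(res,[c0[0],c0[1],0.],args=(w,)); print("tray",s.x,np.degrees(s.x[2]),np.abs(s.fun).max())
# handle by dark blob
H={}
for n,(x0,x1,y0,y1) in dict(scene=(262,304,284,300),top=(193,207,212,244)).items():
    g=cv2.cvtColor(P[n]["pixels"],cv2.COLOR_BGR2GRAY)[y0:y1,x0:x1].astype(float); w=np.clip(90-g,0,None)
    if n=="scene": pass
    Y,X=np.mgrid[y0:y1,x0:x1]; H[n]=((w*X).sum()/w.sum(),(w*Y).sum()/w.sum()); print(n,H[n])
print("handle",tri((P["scene"],H["scene"]),(P["top"],H["top"])))
# dryer
D=[(128,55),(388,85),(97,385),(362,412)]
c=np.mean([onz(P["top"],(265+x/6,182+y/6),.09) for x,y in D],0); print(c)
for w in(["scene"],["top"],["scene","top"]):
    pics=[(P[n],up(P[n])) for n in w]
    best=min((minimize(sleevecost,[c[0]+dx,c[1]+dy,a],args=(pics,),method="Nelder-Mead",options=dict(initial_simplex=np.array([[c[0]+dx,c[1]+dy,a]]*4)+np.vstack([np.zeros(3),np.diag([.006,.006,.05])]),xatol=1e-4)) for dx in(-.005,.005) for dy in(-.005,.005) for a in(-.1,0.)),key=lambda r:r.fun)
    print(w,best.x,np.degrees(best.x[2]),best.fun)
v=best.x; print("dial",v[:2]+Rz(v[2])@[0,-.136])
# independent check: hub grey, red dot, green dot, jars
for nm,t in(("hub",(605,240)),("red",(461,237)),("green",(592,397))): print(nm,onz(P["top"],(265+t[0]/6,182+t[1]/6),.105 if nm!="hub" else .134))
for nm in("red_jar","purple_jar","bell"):
    r=regions_of(P["top"],nm)
    if r: print(nm,onz(P["top"],r[0]["pixel"],.03))
E
```

```text
tray [0.4657 0.1414 0.0756] 4.33401262552466 0.5392376474514151
tray [0.4638 0.1375 0.068 ] 3.8948454378601602 1.184263618534601
tray [0.4649 0.1397 0.0726] 4.159590536639353 1.881837292055792
scene (np.float64(283.4905153901217), np.float64(292.6143521832498))
top (np.float64(198.49419568822555), np.float64(227.8879675695596))
handle [0.4657 0.1386 0.0573]
[ 0.4922 -0.1152  0.09  ]
['scene'] [ 0.4963 -0.107  -0.0254] -1.458125117285754 -211.3419760211613
['top'] [ 0.4937 -0.1143 -0.0381] -2.1853714539074676 -196.53019203875886
['scene', 'top'] [ 0.4948 -0.1136 -0.0367] -2.1051414267021866 -362.54883423794433
dial [ 0.4898 -0.2495]
hub [ 0.4878 -0.249   0.134 ]
red [ 0.4923 -0.1982  0.105 ]
green [ 0.4328 -0.2504  0.105 ]
red_jar [ 0.3118 -0.2135  0.03  ]
purple_jar [ 0.654  -0.2697  0.03  ]
bell [0.309  0.2051 0.03  ]
```

{"api": "jog_arm", "payload": {
  "moves": [
    [[0,0,-2],-9.3,8.76],
    [[0,0,-2],-9.3,8.76],
    [[0,0,-2],-9.2,8.76],
    [[1.77,5.46,0],0,8.76],
    [[1.77,5.46,0],0,8.76],
    [[1.77,5.46,0],0,8.76],
    [[1.77,5.46,0],0,8.76],
    [[1.77,5.46,0],0,8.76],
    [[1.77,5.46,0],0,8.76],
    [[1.77,5.46,0],0,8.76],
    [[1.77,5.46,0],0,8.76],
    [[1.77,5.46,0],0,8.76]
  ]
}}

```text
time_s: 2.75
tcp_pos: [0.4656, 0.138, 0.2871]
eef_rot: [-180.0, -0.1, 4.2]
contact_force: [0.6, 1.5, 0.8]
gripper_width: 0.0879
gripper_force: 0.0
```

{"api": "jog_arm", "payload": {
  "moves": [
    [[0,0,0],0,6],
    [[0,0,0],0,6]
  ],
  "newtons": 40
}}

```text
time_s: 3.0
tcp_pos: [0.4653, 0.1395, 0.2867]
eef_rot: [-180.0, -0.0, 4.1]
contact_force: [0.3, 1.1, 0.1]
gripper_width: 0.0729
gripper_force: 0.0
```

{"api": "jog_arm", "payload": {
  "moves": [
    [[0,0,4.5],0,6],
    [[0,0,4.5],0,6],
    [[0,0,4.5],0,6],
    [[0,0,4.5],0,6],
    [[0,0,3],0,6],
    [[0,0,2],0,6],
    [[0,0,1.5],0,6],
    [[0,0,0],0,6]
  ]
}}

```text
time_s: 4.0
tcp_pos: [0.4643, 0.1405, 0.0406]
eef_rot: [179.9, 0.1, 4.3]
contact_force: [-0.7, -0.2, 0.6]
gripper_width: 0.0604
gripper_force: 0.0
```

Run:
```python
from h import *
s=get_state();print(s["tcp_pos"],s["contact_force"])
a=capture("scene")["pixels"][240:350,215:355]
cv2.imwrite("pics/g1.png",cv2.resize(a,None,fx=5,fy=5,interpolation=2))
```

```text
[0.46431604 0.14046933 0.04061347] [-0.70119229 -0.20251922  0.55573609]
```

View pics/g1.png

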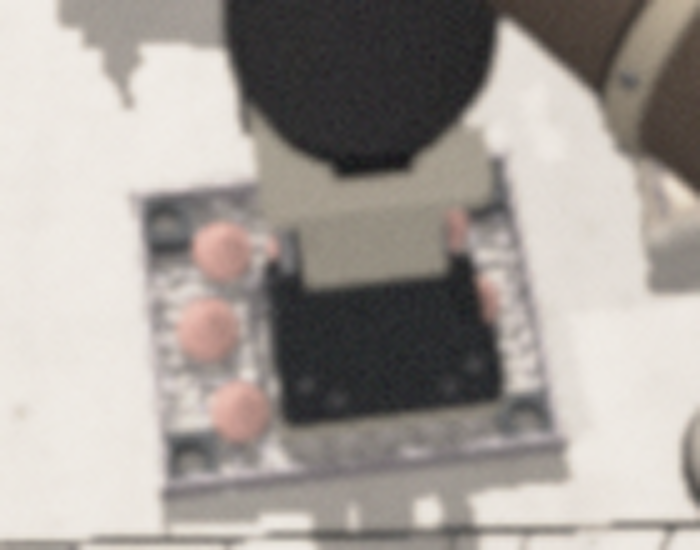

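The gripper straddles the handle and sits centred over the tray, about (380,350) in the crop, with the tray undisturbed. Closing now.

{"api": "jog_arm", "payload": {
  "moves": [
    [[0,0,0],0,0],
    [[0,0,0],0,0],
    [[0,0,0],0,0],
    [[0,0,0],0,0],
    [[0,0,0],0,0],
    [[0,0,0],0,0]
  ],
  "newtons": 45
}}

```text
time_s: 4.8
tcp_pos: [0.4653, 0.1396, 0.0416]
eef_rot: [180.0, 0.0, 4.1]
contact_force: [-0.5, 0.4, 1.8]
gripper_width: 0.0095
gripper_force: 45.0
```

{"api": "jog_arm", "payload": {
  "moves": [
    [[0,0,0],0,0],
    [[0,0,-1],0,0],
    [[0,0,-2],0,0],
    [[0,0,-3],0,0],
    [[0,0,-3],0,0],
    [[0,0,-3],0,0],
    [[0,0,-3],0,0],
    [[0,0,-2],0,0],
    [[0,0,-1],0,0],
    [[0,0,0],0,0]
  ]
}}

```text
time_s: 6.05
tcp_pos: [0.4652, 0.1397, 0.2219]
eef_rot: [-180.0, -0.0, 4.1]
contact_force: [-0.7, 0.7, -2.6]
gripper_width: 0.0092
gripper_force: 45.0
```

{"api": "jog_arm", "payload": {
  "moves": [
    [[0,0,0],3.1,0],
    [[0,0,0],3.1,0],
    [[0.48,2,0],0,0],
    [[0.48,4,0],0,0],
    [[0.48,4,0],0,0],
    [[0.48,4,0],0,0],
    [[0.48,4,0],0,0],
    [[0.48,4,0],0,0],
    [[0.48,2,0],0,0],
    [[0.46,1.1,0],0,0],
    [[0,0,0],0,0],
    [[0,0,0],0,0]
  ]
}}

```text
time_s: 7.55
tcp_pos: [0.4942, -0.1119, 0.2212]
eef_rot: [-180.0, 0.0, -2.0]
contact_force: [-0.5, 0.2, -2.2]
gripper_width: 0.01
gripper_force: 45.0
```

{"api": "jog_arm", "payload": {
  "moves": [
    [[0,0,1],0,0],
    [[0,0,1],0,0],
    [[0,0,0],0,0]
  ]
}}

```text
time_s: 7.92
tcp_pos: [0.4936, -0.1123, 0.2003]
eef_rot: [180.0, 0.1, -2.0]
contact_force: [0.1, 0.0, -1.3]
gripper_width: 0.0096
gripper_force: 45.0
```

Run:
```python
from h import *
s=get_state();print(s["tcp_pos"],s["eef_rot"],s["contact_force"])
p=capture("scene");q=capture("top")
np.save("pics/s2.npy",p["pixels"]);np.save("pics/t2.npy",q["pixels"])
a=p["pixels"][100:235,205:325];b=q["pixels"][150:285,255:375]
cv2.imwrite("pics/g2.png",cv2.resize(np.hstack([a,b]),None,fx=3.33,fy=3.33,interpolation=2))
```

```text
[ 0.49359844 -0.1122731   0.20031369] [ 1.79987592e+02  1.29261549e-01 -2.02806338e+00] [ 0.089212    0.02799689 -1.32712491]
```

View pics/g2.png

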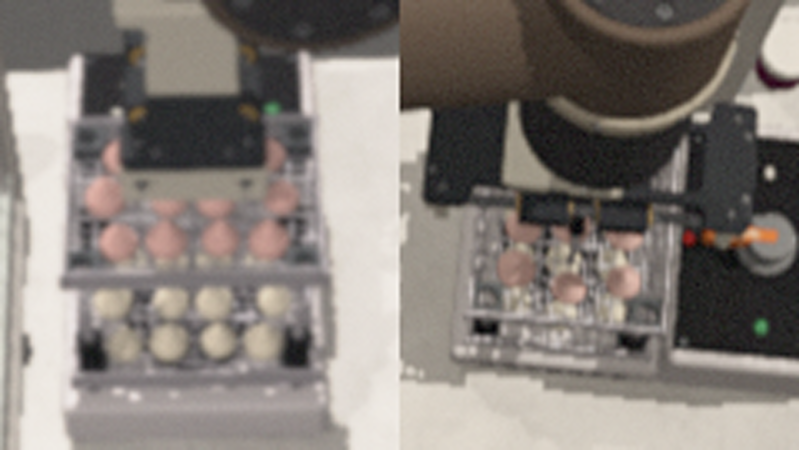

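The left panel (scene) shows the tray above the dryer with its holes near (80,257), (299,257), (90,135) and (295,130). The right panel (top) shows its front edge near (570,322), with the front holes at about (478,290) and (640,300). I'll work out the offset between tray and sleeves for each camera.

Run:
```python
from h import *
np.set_printoptions(precision=4,suppress=True)
P={n:capture(n) for n in("scene","top")}
O={n:dict(P[n],pixels=cv2.imread(f"pics/{n}0.png")) for n in P}
for n in P:
    pics=[(O[n],up(O[n]))]
    for h in(.012,.015,.018,.021,.025):
        r=min((minimize(sleevecost,x0,args=(pics,h),method="Nelder-Mead",options=dict(initial_simplex=np.array([x0]*4)+np.vstack([np.zeros(3),np.diag([.004,.004,.03])]),xatol=1e-4)) for x0 in ([.494,-.116,-.04],[.494,-.108,-.03])),key=lambda r:r.fun)
        print(n,h,r.x,round(r.fun,1))
for z in (.165,.171):
    H=[onz(P["scene"],(205+x/3.33,100+y/3.33),z)[:2] for x,y in((90,135),(295,130),(299,257),(80,257))]
    print("scene holes",z,np.array(H),np.mean(H,0))
    print("top holes",np.array([onz(P["top"],(255+(x-400)/3.33,150+y/3.33),z)[:2] for x,y in((478,290),(640,300))]))
v=[.4936,-.1123,np.radians(-2.03)]
print("expected",np.array([v[:2]+Rz(v[2])@k for k in HX]))
```

```text
scene 0.012 [ 0.4965 -0.1039 -0.0295] -203.6
scene 0.015 [ 0.4963 -0.1059 -0.0262] -207.7
scene 0.018 [ 0.4962 -0.1084 -0.0256] -212.1
scene 0.021 [ 0.4961 -0.1104 -0.0315] -216.2
scene 0.025 [ 0.4962 -0.1126 -0.0313] -222.1
top 0.012 [ 0.4935 -0.114  -0.0354] -188.1
top 0.015 [ 0.4938 -0.1141 -0.0373] -192.3
top 0.018 [ 0.4937 -0.1143 -0.0386] -195.4
top 0.021 [ 0.4943 -0.1142 -0.0368] -198.2
top 0.025 [ 0.4946 -0.1146 -0.036 ] -201.0
scene holes 0.165 [[ 0.5583 -0.1743]
 [ 0.4251 -0.1714]
 [ 0.431  -0.065 ]
 [ 0.5648 -0.0723]] [ 0.4948 -0.1207]
top holes [[ 0.4343 -0.0537]
 [ 0.4344 -0.1602]]
scene holes 0.171 [[ 0.5579 -0.1685]
 [ 0.4257 -0.1657]
 [ 0.4316 -0.0601]
 [ 0.5644 -0.0673]] [ 0.4949 -0.1154]
top holes [[ 0.4331 -0.0537]
 [ 0.4333 -0.1596]]
expected [[ 0.5629 -0.0622]
 [ 0.5592 -0.1672]
 [ 0.4243 -0.1624]
 [ 0.428  -0.0574]]
```

{"api": "jog_arm", "payload": {
  "moves": [
    [[0.13,0.13,0.8],0,0],
    [[0,0,0.8],0,0],
    [[0,0,0.8],0,0],
    [[0,0,0],0,0]
  ]
}}

```text
time_s: 8.62
tcp_pos: [0.4951, -0.1139, 0.1766]
eef_rot: [180.0, 0.1, -2.1]
contact_force: [0.2, 0.6, -2.3]
gripper_width: 0.0098
gripper_force: 45.0
```

Run:
```python
from h import *
P={n:capture(n) for n in("scene","top")}
for n in P: cv2.imwrite(f"pics/{n}3.png",P[n]["pixels"])
a=P["scene"]["pixels"][115:225,214:314];b=P["top"]["pixels"][182:268,268:347]
a=cv2.resize(a,(400,440),interpolation=2);b=cv2.resize(b,(395,430),interpolation=2);b=np.vstack([b,b[:10]])
cv2.imwrite("pics/g3.png",np.hstack([a,b]))
print(get_state()["tcp_pos"])
```

```text
[ 0.49572259 -0.11391508  0.17750668]
```

View pics/g3.png

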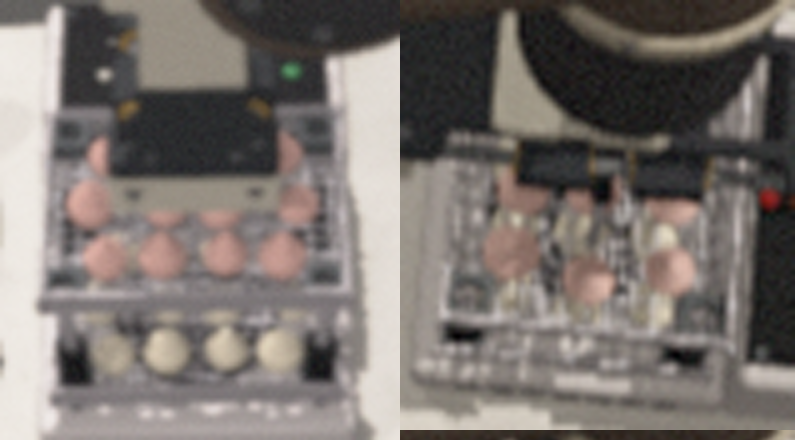

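Run:
```python
from h import *
np.set_printoptions(precision=4,suppress=True)
P={n:capture(n) for n in("scene","top")}
s=get_state();z=s["tcp_pos"][2]-.0416+.012
H=np.array([onz(P["scene"],(214-.4+x/4,115-.4+y/4),z)[:2] for x,y in((68,130),(320,128),(320,270),(69,273))])
print("scene",H,H.mean(0),"expected-yaw by row")
T=np.array([onz(P["top"],(268-.4+(x-400)/5,182-.4+y/5),z)[:2] for x,y in((469,290),(700,313))]);print("top",T,T.mean(0))
v=np.array([*s["tcp_pos"][:2],np.radians(s["eef_rot"][2])])
print("exp",np.array([v[:2]+Rz(v[2])@k for k in HX]),"front mean",v[:2]+Rz(v[2])@[-.0675,0])
d=np.array([.494,-.1142,-.0365]);print("sleeve front mean",d[:2]+Rz(d[2])@[-.0675,0])
# hub, red dot scene/top old images
O={n:dict(P[n],pixels=cv2.imread(f"pics/{n}0.png")) for n in P}
for n,w in(("scene",(225,110,300,155)),("top",(335,190,380,255))):
    x0,y0,x1,y1=w;c=O[n]["pixels"][y0:y1,x0:x1].astype(int);b,g,r=c[...,0],c[...,1],c[...,2]
    for nm,m in(("red",(r-g>70)&(abs(g-b)<25)),("green",(g-r>40)),("orange",(r-b>90)&(g-b>20))):
        Y,X=np.nonzero(m);
        if len(X): print(n,nm,len(X),onz(P[n],(X.mean()+x0,Y.mean()+y0),.125 if nm=="orange" else .105)[:2])
```

```text
scene [[ 0.5626 -0.1709]
 [ 0.425  -0.1648]
 [ 0.4328 -0.0657]
 [ 0.5623 -0.0708]] [ 0.4957 -0.118 ] expected-yaw by row
top [[ 0.4324 -0.0607]
 [ 0.4286 -0.1633]] [ 0.4305 -0.112 ]
exp [[ 0.5652 -0.0638]
 [ 0.5615 -0.1687]
 [ 0.4266 -0.1639]
 [ 0.4303 -0.059 ]] front mean [ 0.4284 -0.1114]
sleeve front mean [ 0.4265 -0.1117]
scene red 6 [ 0.4936 -0.1998]
scene green 7 [ 0.4347 -0.2516]
scene orange 67 [ 0.4932 -0.2302]
top red 9 [ 0.4931 -0.1971]
top green 8 [ 0.4343 -0.2488]
top orange 42 [ 0.4926 -0.2295]
```

{"api": "jog_arm", "payload": {
  "moves": [
    [[0,0,0.5],0,0],
    [[0,0,0.5],0,0],
    [[0,0,0.3],0,0],
    [[0,0,0.3],0,0],
    [[0,0,0],0,0]
  ]
}}

```text
time_s: 9.45
tcp_pos: [0.4955, -0.1139, 0.1613]
eef_rot: [180.0, 0.0, -2.1]
contact_force: [-0.0, -0.4, -2.5]
gripper_width: 0.0092
gripper_force: 45.0
```

{"api": "jog_arm", "payload": {
  "moves": [
    [[0,0,0.2],0,0],
    [[0,0,0.2],0,0],
    [[0,0,0],0,0]
  ]
}}

```text
time_s: 9.82
tcp_pos: [0.4956, -0.1139, 0.1574]
eef_rot: [180.0, 0.0, -2.1]
contact_force: [-0.1, 0.0, -2.7]
gripper_width: 0.0097
gripper_force: 45.0
```

{"api": "jog_arm", "payload": {
  "moves": [
    [[0,0,0.2],0,0],
    [[0,0,0.3],0,0],
    [[0,0,0.3],0,0],
    [[0,0,0.3],0,0],
    [[0,0,0],0,0]
  ]
}}

```text
time_s: 10.45
tcp_pos: [0.4955, -0.1139, 0.1462]
eef_rot: [180.0, 0.0, -2.1]
contact_force: [0.4, -0.2, -2.3]
gripper_width: 0.0098
gripper_force: 45.0
```

{"api": "jog_arm", "payload": {
  "moves": [
    [[0,0,0.3],0,0],
    [[0,0,0.2],0,0],
    [[0,0,0.2],0,0],
    [[0,0,0.1],0,0],
    [[0,0,0],0,0]
  ]
}}

```text
time_s: 11.08
tcp_pos: [0.4956, -0.1139, 0.1385]
eef_rot: [180.0, 0.0, -2.1]
contact_force: [0.9, 0.6, -1.4]
gripper_width: 0.0095
gripper_force: 45.0
```

{"api": "jog_arm", "payload": {
  "moves": [
    [[0,0,0.1],0,0],
    [[0,0,0.1],0,0],
    [[0,0,0.05],0,0],
    [[0,0,0],0,0]
  ]
}}

```text
time_s: 11.58
tcp_pos: [0.4956, -0.1139, 0.136]
eef_rot: [180.0, 0.0, -2.0]
contact_force: [-0.6, 0.7, -2.0]
gripper_width: 0.0096
gripper_force: 45.0
```

{"api": "jog_arm", "payload": {
  "moves": [
    [[0,0,0.05],0,0],
    [[0,0,0.05],0,0],
    [[0,0,0],0,0]
  ]
}}

```text
time_s: 11.95
tcp_pos: [0.4957, -0.1139, 0.1356]
eef_rot: [180.0, -0.0, -2.0]
contact_force: [-2.8, 1.6, 5.2]
gripper_width: 0.0096
gripper_force: 45.0
```

Upward force appears at a TCP height of 0.1356 m, where seating was expected. Releasing.

{"api": "jog_arm", "payload": {
  "moves": [
    [[0,0,0],0,5],
    [[0,0,0],0,5],
    [[0,0,0],0,5],
    [[0,0,0],0,5],
    [[0,0,-1],0,5],
    [[0,0,-2],0,5],
    [[0,0,-3],0,5],
    [[0,0,-4],0,5],
    [[0,0,-3],0,5],
    [[0,0,0],0,5]
  ]
}}

```text
time_s: 13.2
tcp_pos: [0.4971, -0.1139, 0.2684]
eef_rot: [-180.0, -0.3, -2.0]
contact_force: [-0.1, 0.7, -0.0]
gripper_width: 0.0498
gripper_force: 0.0
```

{"api": "jog_arm", "payload": {
  "moves": [
    [[0,3,0],0,0],
    [[0,6,0],0,0],
    [[0,6,0],0,0],
    [[0,3,0],0,0],
    [[0,0,0],0,0]
  ]
}}

```text
time_s: 13.82
tcp_pos: [0.4884, -0.2955, 0.2641]
eef_rot: [-180.0, 0.1, -2.2]
contact_force: [-0.3, 1.0, 0.5]
gripper_width: 0.0057
gripper_force: 0.0
```

Run:
```python
from h import *
P={n:capture(n) for n in("scene","top")}
for n in P: cv2.imwrite(f"pics/{n}4.png",P[n]["pixels"])
a=P["scene"]["pixels"][100:230,205:325];b=P["top"]["pixels"][175:275,262:397]
a=cv2.resize(a,None,fx=3,fy=3,interpolation=2);b=cv2.resize(b,None,fx=3.2,fy=3.2,interpolation=2);b=cv2.copyMakeBorder(b,0,a.shape[0]-b.shape[0],0,0,0)
cv2.imwrite("pics/g4.png",np.hstack([a,b]))
print(get_state()["tcp_pos"])
```

```text
[ 0.48880336 -0.29374578  0.26452099]
```

View pics/g4.png

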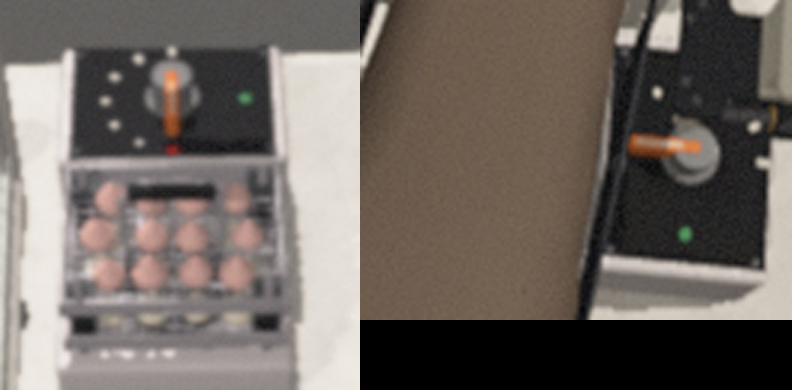

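The left panel shows the pink tray sitting down in the dryer with its handle at (172,190), and the lever still at the red dot (172,150). Now I check clearance to the wall and pillar behind the dial.

Run:
```python
from h import *
np.set_printoptions(precision=4,suppress=True)
p=capture("top");q=capture("scene")
f=lambda x,y:(130+x/2.66,130+y/2.66); g=lambda x,y:(150+x/1.87,80+y/1.87)
for n,u in(("pillar base",f(590,142)),("pillar left",f(550,95)),("wall",f(545,128)),("wall2",f(300,115))): print(n,onz(p,u,0),onz(p,u,.1)[:2])
for n,u in(("sc pillar",g(95,145)),("sc pillar r",g(108,135)),("wall line",g(112,200)),("wall top-edge",g(85,145))): print(n,onz(q,u,0),onz(q,u,.15)[:2])
s=get_state();print(s["joints"],s["tcp_pos"],s["eef_rot"])
# lever fit
for n,P in(("top",p),("scene",q)):
    c=P["pixels"].astype(int);m=((c[...,2]-c[...,0]>90)&(c[...,1]-c[...,0]>15)).astype(np.uint8)
    k,l,st,ce=cv2.connectedComponentsWithStats(m)
    for i in range(1,k):
        if st[i,4]>20:
            Y,X=np.nonzero(l==i);W=np.array([onz(P,(x,y),.133)[:2] for x,y in zip(X,Y)]);print(n,st[i,4],ce[i],W.mean(0),W.min(0),W.max(0),np.linalg.svd(W-W.mean(0))[2][0])
```

```text
pillar base [ 0.6187 -0.2331  0.    ] [ 0.5874 -0.2192]
pillar left [ 0.6637 -0.1929  0.    ] [ 0.629  -0.1821]
wall [ 0.63   -0.1893  0.    ] [ 0.5978 -0.1787]
wall2 [0.6277 0.0474 0.    ] [0.5957 0.0399]
sc pillar [ 0.6493 -0.2771  0.    ] [ 0.6264 -0.1423]
sc pillar r [ 0.632  -0.2946  0.    ] [ 0.6119 -0.157 ]
wall line [ 0.6238 -0.1799  0.    ] [ 0.6051 -0.0609]
wall top-edge [ 0.663  -0.2779  0.    ] [ 0.6379 -0.1429]
[-11.2728   9.3941  -9.3858  -0.0103 -71.2291  99.263 ] [ 0.4892 -0.293   0.265 ] [-179.9889    0.0073   -2.0132]
scene 25 [261.44 127.12] [ 0.4926 -0.2436] [ 0.4887 -0.2538] [ 0.4962 -0.2343] [0.08   0.9968]
scene 22 [261.7727 140.5   ] [ 0.4935 -0.2014] [ 0.4904 -0.2124] [ 0.4975 -0.1907] [-0.0003  1.    ]
scene 42 [119.381  236.8095] [0.7802 0.0395] [0.7758 0.0236] [0.7846 0.0583] [-0.1928  0.9812]
scene 197 [115.5736 274.3909] [0.7763 0.1211] [0.772  0.0628] [0.7806 0.1768] [-0.0158  0.9999]
scene 42 [348.9286 251.6667] [0.3396 0.0966] [0.331  0.0886] [0.3484 0.1057] [0.722  0.6919]
scene 170 [356.3941 261.8706] [0.3288 0.1192] [0.3135 0.0897] [0.3474 0.1423] [0.6035 0.7973]
scene 137 [108.6204 324.927 ] [0.7749 0.2193] [0.7707 0.1844] [0.7797 0.2568] [-0.0175  0.9998]
scene 33 [104.7879 352.8182] [0.7741 0.2684] [0.7706 0.2603] [0.778  0.2789] [0.0377 0.9993]
```

The wall stands at about x = 0.62, which is too close to swing the gripper body round with the lever. I'll keep the yaw fixed and push the lever with the closed fingers.

{"api": "jog_arm", "payload": {
  "moves": [
    [[-0.8,-3,0],0,0],
    [[-0.8,-3,0],0,0],
    [[-0.75,-3.2,0],0,0],
    [[0,0,3],0,0],
    [[0,0,3],0,0],
    [[0,0,2],0,0],
    [[0,0,0],0,0]
  ]
}}

```text
time_s: 14.9
tcp_pos: [0.4682, -0.1999, 0.1841]
eef_rot: [-180.0, 0.1, -2.0]
contact_force: [0.0, 0.1, 0.3]
gripper_width: 0.0003
gripper_force: 0.0
```

```bash
cat > d.py <<'E'
from h import *
s=get_state();a=np.radians(-2.0);d=Rz(a).T@(s["tcp_pos"][:2]-np.array([.491,-.250]))*1000
print(d.round(1),s["tcp_pos"].round(4),s["eef_rot"].round(2),s["contact_force"].round(1))
E
python3 d.py
```

```text
[-24.6  49.2] [ 0.4682 -0.1999  0.1841] [-1.7999e+02  1.4000e-01 -1.9700e+00] [0.  0.1 0.3]
```

{"api": "jog_arm", "payload": {
  "moves": [
    [[0,0,2],0,0],
    [[0,0,2],0,0],
    [[0,0,1.5],0,0],
    [[0,0,0.9],0,0],
    [[0,0,0],0,0],
    [[0.5,0,0],0,0],
    [[0.5,0,0],0,0],
    [[0.5,-0.1,0],0,0],
    [[0.6,-0.1,0],0,0],
    [[0.6,0,0],0,0],
    [[0,0,0],0,0]
  ]
}}

```text
time_s: 16.27
tcp_pos: [0.4968, -0.1999, 0.1211]
eef_rot: [180.0, -0.0, -2.0]
contact_force: [-0.7, -0.2, -0.7]
gripper_width: 0.0007
gripper_force: 0.0
```

```bash
python3 d.py
```

```text
[ 4.1 50.2] [ 0.4968 -0.1999  0.1211] [ 1.80e+02 -2.00e-02 -2.04e+00] [-0.7 -0.2 -0.7]
```

Next, to (19,43), then (30.5,26).

{"api": "jog_arm", "payload": {
  "moves": [
    [[0.5,0.2,0],0,0],
    [[0.5,0.25,0],0,0],
    [[0.5,0.25,0],0,0],
    [[0.3,0.4,0],0,0],
    [[0.3,0.4,0],0,0],
    [[0.3,0.4,0],0,0],
    [[0.25,0.5,0],0,0],
    [[0,0,0],0,0],
    [[0,0,0],0,0]
  ]
}}

```text
time_s: 17.4
tcp_pos: [0.5216, -0.225, 0.121]
eef_rot: [180.0, 0.0, -2.1]
contact_force: [-0.1, -0.1, -0.4]
gripper_width: 0.0004
gripper_force: 0.0
```

```bash
python3 d.py
python3 - <<'E'
from h import *
P={n:capture(n) for n in("scene","top")}
a=P["scene"]["pixels"][90:190,205:325];b=P["top"]["pixels"][175:275,277:397]
cv2.imwrite("pics/g5.png",cv2.resize(np.hstack([a,b]),None,fx=3.33,fy=3.33,interpolation=2))
E
```

```text
[29.7 26.1] [ 0.5216 -0.225   0.121 ] [180.     0.    -2.06] [-0.1 -0.1 -0.4]
```

View pics/g5.png

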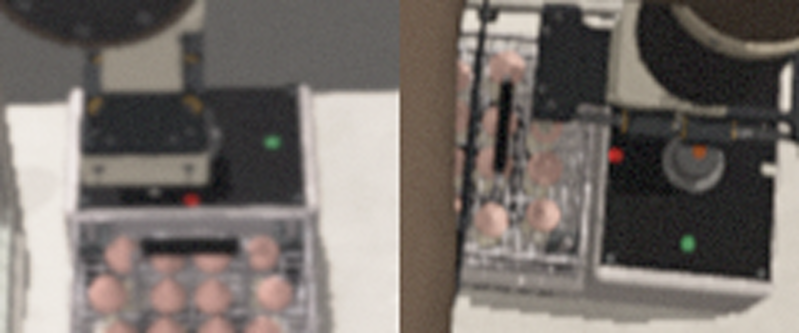

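The top panel shows the orange stub at (700,150), above the hub centre and pointing up the image, so the lever is near setting 3. Pushing on to 4.

{"api": "jog_arm", "payload": {
  "moves": [
    [[0.15,0.3,0],0,0],
    [[0.1,0.3,0],0,0],
    [[0.1,0.25,0],0,0],
    [[0,0.2,0],0,0],
    [[0,0,0],0,0],
    [[0,0,0],0,0]
  ]
}}

```text
time_s: 18.25
tcp_pos: [0.5249, -0.2357, 0.1211]
eef_rot: [180.0, -0.0, -2.1]
contact_force: [0.4, 0.6, -1.0]
gripper_width: 0.0004
gripper_force: 0.0
```

{"api": "jog_arm", "payload": {
  "moves": [
    [[0,-0.5,0],0,0],
    [[0,-0.5,0],0,0],
    [[0,0,-2],0,0],
    [[0,0,-4],0,0],
    [[0,0,-5],0,0],
    [[0,0,-4],0,0],
    [[0,-6,0],0,0],
    [[0,-6,0],0,0],
    [[0,-6,0],0,0],
    [[0,-6,0],0,0],
    [[0,-6,0],0,0],
    [[0,0,0],0,0]
  ]
}}

```text
time_s: 19.75
tcp_pos: [0.5357, 0.0782, 0.271]
eef_rot: [-180.0, -0.0, -1.8]
contact_force: [0.3, 0.3, -0.7]
gripper_width: 0.0006
gripper_force: 0.0
```

Run:
```python
from h import *
P={n:capture(n) for n in("scene","top")}
a=P["scene"]["pixels"][90:230,205:325];b=P["top"]["pixels"][160:300,277:397]
cv2.imwrite("pics/g6.png",cv2.resize(np.hstack([a,b]),None,fx=3.33,fy=3.33,interpolation=2))
for n in P:
    c=P[n]["pixels"].astype(int);m=(c[...,2]-c[...,0]>80)&(c[...,1]-c[...,0]>12)
    Y,X=np.nonzero(m);W=np.array([onz(P[n],(x,y),.13)[:2] for x,y in zip(X,Y)]) 
    k=np.hypot(*(W-[.491,-.25]).T)<.06
    if k.any(): W=W[k];d=W.mean(0)-[.491,-.25];print(n,k.sum(),d,np.degrees(np.arctan2(d[0],d[1]))-2, W.min(0),W.max(0), np.linalg.svd(W-W.mean(0))[2][0])
print(get_state()["tcp_pos"],get_state()["contact_force"])
```

```text
top 67 [ 0.01946311 -0.01293034] 121.59811666681112 [ 0.48889744 -0.27657728] [ 0.53245155 -0.24983862] [-0.85256519  0.52262089]
[0.53562216 0.07521011 0.27098302] [-0.36791862 -0.26053306  0.3456992 ]
```

View pics/g6.png

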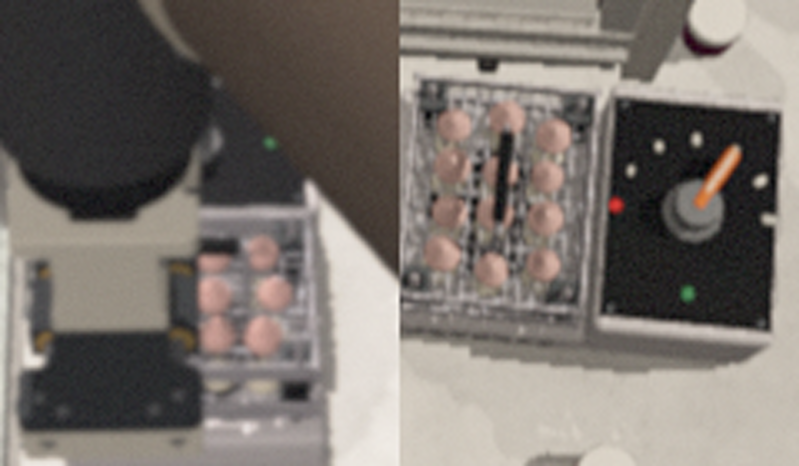

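The top panel shows the lever covering the fourth white mark at (735,152), measured at about 120°. The tray is seated on all four posts and the arm is clear, so I'm handing in.

```bash
python3 -c "
from plant import *
print(close_job())"
```

```text
the job is handed in; nothing more can be done
None
```

The pink meringue tray is seated on the dryer's black sleeves and released, the fan dial was then turned to setting 4, the jars and bell were not touched, and the job was handed in at about 20 s of the 64 s allowed.

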